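# Hold the hub collar on the shaft flat of a turntable mixer

## Robot

A 6-joint arm with a two-finger parallel gripper is mounted at the origin on the work surface. World frame = base frame: x ahead of the robot, y to its left, z up, the work surface at z = 0. Lengths are in m, angles in rad, forces in N, time in s.
With the tool pointing down it reaches from about 0.225 to 0.875 m from the base axis. Payload 3.4 kg.
Tool frame: the origin (TCP) lies at the very end of the fingers, on their centre line; the grasp point (between the pads) lies manip.hold_point_z behind it (manip.hold_point_z is the distance from the TCP to the grasp point, in m); x points along the fingers, y is the direction in which the jaws open and shut, and the axes are right-handed (so a half turn about x gives the same grasp; the last joint's range is limited). The gripper opens to 85 mm and grips with 20 to 120 N. Pads are 22 mm wide; open, the fingers measure 114 mm over their backs; the gripper's body (76 mm by 85 mm) begins 54 mm behind the grasp point. The pads swing forward as they close: fully open they stand 13 mm farther back than shut.
Start: joints at [1.215, 0.276, 1.505, -0, 1.361, -0.121], TCP at [0.134, 0.559, 0.231] pointing down, gripper open.
Joint ranges: [-2.89, 2.89], [-0.75, 2.08], [0.22, 2.7], [-1.18, 4.32], [0.11, 2.71], [-2.7, 2.7]. Speed limits (rad/s): [2.57, 2.57, 3.14, 3.14, 3.14, 3.14].

## Interface

Orientations are given as a unit quaternion [w, x, y, z].
In Python, from rig import manip gives the robot as it stands.
- The arm moves only by the tool step_arm, never from a script. Its argument "targets" is a list of rows, each a list of 2 entries, a list of its own where there are three numbers: the shift along the tool's x, y, z in mm, then the turn about the tool's x in degrees. A call has 1 to 20 rows; each row is the pose to reach, as a shift and turn from the pose commanded when the call began, along the tool's axes at that moment; what a row does not reach only later rows make up. A row lasts 1/10 s, in which the tool goes at most 50 mm and 8.59 degrees, less where a joint would pass 70% of its speed; a pose out of reach is approached as far as the arm can. A call with a gripper value outside its range is refused whole. "grip" is the closure, from 0 (fully open) to 1 (shut), set as the call begins (left out, the last holds). The fingers move at their own pace and stop on an object; "grip_force" is the grip in N (left out, the last holds). Time passes only in rows, so rows that repeat a pose let the fingers close. It gives the time, the measured TCP pose, the force and the opening at its end, in the units of the state.
- manip.get_state(): the state, without advancing time (a new reading comes with each control period).
- manip.get_image(name): name is "scene" or "side" or "wrist"; returns a dict with "image" (420x560x3 uint8, red, green, blue), "fx", "fy", "cx", "cy" (pixels), "pose" (4x4, takes a point from camera to world coordinates). Camera axes: x right, y down, z forward; pixel columns grow to the right and rows downward; lengths in m; the calibration is good to about 2 mm. A picture is of the moment at which its call begins. There is no depth.
- manip.sign_off(): hands the job in, once; it reports no verdict.
Trained networks look in a picture, given as the dict that the camera call returned (one of the last four; its "shot" number tells which), for a name from the list of things; names that differ only in an ending like _2 or _b are one class to them, and where a whole thing is asked for, a point or a joint stands for the part that bears it (a point fixed in the world has none). Each returns a list of dicts, best first, with "confidence" (0 to 1); they miss things now and then, are a little off and sometimes report something else, mostly with a low value. They report only what shows in the picture. A call takes as long as a camera call. They do not tell look-alikes from the thing itself.
- manip.search_frame(picture, thing): "xyz" ([x, y, z] in m, in world coordinates, good to about 4 mm: the middle of the surface that is visible of it).
- manip.regions_of(picture, thing): "region" (420x560 bool, what is visible of it).
The state is a dict: "clock": time; "qpos": joint angles; "qd": joint speeds; "effort": joint torques, N m; "position": TCP position; "ee_rot": TCP orientation; "contact_force": force on the tool from outside, world axes, zero at the start; "moment": the same for the moment, N m; "width": finger opening in m.
Only numpy, scipy, OpenCV 4.12 (cv2) and the standard library are available. Lean on these libraries where they do the work, as an engineer would, in place of code of your own. Each camera call takes 0.05 s, during which the arm holds its last target.

## Task

The turntable mixer's hub collar must go back on its drive shaft. Pinch the bare shaft and turn it with a fingertip lying on its set-screw flat until the flat faces the mixer's front (the side with the control panel); then take the one collar whose bore fits the shaft, lower it over the shaft with its set screw on the flat, and finish still holding it there, level and about 10 mm clear of the bearing cap, ready for a colleague to tighten the screw. Leave the two wrong collars and everything else on the bench where they are.

Things in the scene. Friction and masses are not known exactly. Their poses are not given: they have to be found in the camera images.
- mixer: turntable mixer without turntable: low white housing, 220 mm (its x) by 200 mm (its y), fixed. Origin on the bench under the shaft's axis; z up; +x points out of the front, the side with the sloping black control panel. Its grey deck is 75 mm above the bench; on it stands the round aluminium bearing cap, 38 mm across, top 85 mm above the bench, out of which the drive shaft rises
- shaft_top (a point): centre of the upright steel drive shaft's top end, on its axis, 135 mm above the bench. The shaft stands 50 mm out of the bearing cap, is 16 mm in diameter with a chamfered top, and turns about its axis without end stops against a light drag (0.04 N m); it stays where it is left
- shaft_flat: set-screw flat milled along the shaft, 12 mm wide, from 5 mm above the cap to the top. Origin mid-face, 5 mm from the shaft's axis, 26 mm above the cap; +x points out of the flat, z up; turns with the shaft. With one finger on the flat and one on the round back the shaft is 13 mm thick, and mid-grip lies 1.5 mm behind the axis, away from the flat; elsewhere it is up to 16 mm thick
- collar_mid: the collar that fits: steel ring 40 mm outside, 24 mm high, bore 18 mm, about 180 g, lying flat on the bench. Origin at the centre of its underside, z up; +x points along its set screw, which stands 8 mm out of the rim (8 mm thick head, at half height) and 2.5 mm into the bore, so the collar goes down the shaft only with the screw over the flat
- collar_mid_screw (a point): outer end of that collar's set screw head, 28 mm from the collar's axis, 12 mm above its underside
- collar_small: wrong collar, the same outside, bore 10 mm: does not go on the shaft. Origin at the centre of its underside, +x along its screw
- collar_large: wrong collar, the same outside, bore 26 mm: loose on the shaft. Origin at the centre of its underside, +x along its screw
- turntable: the mixer's turntable, a disc 220 mm in diameter and 8 mm thick, aluminium with a black mat, lying on the bench; origin at the centre of its underside; leave alone
- hex_key: L-shaped hex key, 5 mm thick, 100 mm long, lying on the bench; leave alone
- screw_dish: small glass dish with spare screws, 68 mm across, 14 mm high; leave alone
- well_plate: 96-well plate, 128 by 86 mm, 15 mm high; leave alone
Things that resemble listed ones, but are neither listed nor needed, are in the scene too. Leave any brown look-alike of the collar_mid alone.

How it is judged:
By the outcome, as a careful person would: the job done as asked, in the order asked, and still so for the second after the job is handed in, while the arm keeps its last pose, push and grip.
It also fails if it takes over 72 s, if anything falls off the work surface, if the arm or the gripper's body presses on something with over 40 N, if the wrist force passes 120 N, or if a joint passes its speed limit or range.

## Working session

There is one attempt and no reset: what is moved stays moved. The work goes in short steps, Python scripts to look and compute and a tool call to move; the robot and the scene stay as the last step left them, time stands still between calls to the robot, and variables do not carry over. Pictures are saved under pics/ and viewed, and the job is handed in when it is done.

Besides the shell and the picture viewer there is one more tool, called as name([rows], argument=value, ...), one row to a line, values as JSON. step_arm: Moves the arm, as the interface text tells. Its arguments: {"type":"object","properties":{"targets":{"type":"array"},"grip":{"type":"number"},"grip_force":{"type":"number"}},"required":["targets"]}

```bash
ls; mkdir -p pics; python3 - <<'E'
from rig import manip
import cv2,numpy as np
print(manip.hold_point_z)
s=manip.get_state();print({k:np.round(v,4).tolist() for k,v in s.items()})
for n in ["scene","side","wrist"]:
    p=manip.get_image(n);cv2.imwrite(f"pics/{n}0.png",cv2.cvtColor(p["image"],cv2.COLOR_RGB2BGR))
    print(n,p["fx"],p["cx"],p["cy"],np.round(p["pose"],3).tolist())
    for t in ["mixer","shaft_top","shaft_flat","collar_mid","collar_mid_screw","collar_small","collar_large","hex_key","turntable","screw_dish","well_plate"]:
        print(t,[(np.round(d["xyz"],3).tolist(),round(d["confidence"],2)) for d in manip.search_frame(p,t)])
E
```

```text
pics
0.0187
{'clock': 0.0, 'qpos': [1.215, 0.2766, 1.5061, -0.0, 1.3607, -0.121], 'qd': [0.0005, 0.0009, 0.0016, 0.0006, -0.001, 0.0004], 'effort': [-0.001, -41.6763, -24.5806, -0.0004, 0.0109, -0.0], 'position': [0.1336, 0.5587, 0.2304], 'ee_rot': [0.7021, 0.0822, 0.7024, -0.0835], 'contact_force': [0.0089, -0.2314, 0.1342], 'moment': [-0.0638, 0.0009, 0.0445], 'width': 0.0858}
scene 419.4930014333343 277.50153744637396 211.01078152138427 [[0.143, 0.751, -0.645, 1.499], [0.99, -0.119, 0.081, -0.202], [-0.016, -0.65, -0.76, 1.188], [0.0, 0.0, 0.0, 1.0]]
mixer [([0.611, -0.228, 0.064], 0.64)]
shaft_top [([0.616, -0.228, 0.067], 0.62), ([0.61, 0.125, 0.018], 0.55)]
shaft_flat []
collar_mid [([0.523, 0.392, 0.024], 0.53), ([0.43, 0.26, 0.022], 0.49), ([0.513, 0.301, 0.026], 0.47)]
collar_mid_screw [([0.522, 0.391, 0.021], 0.66), ([0.514, 0.3, 0.019], 0.54), ([0.432, 0.266, 0.019], 0.49)]
collar_small [([0.453, 0.156, 0.023], 0.55), ([0.512, 0.3, 0.021], 0.19)]
collar_large [([0.61, 0.123, 0.018], 0.63)]
hex_key []
turntable [([0.492, -0.563, 0.007], 0.6)]
screw_dish [([0.707, 0.308, 0.0
[... 524 characters left out ...]
9, 0.022], 0.88), ([0.503, 0.311, 0.024], 0.58)]
collar_small [([0.449, 0.169, 0.022], 0.77)]
collar_large [([0.602, 0.137, 0.014], 0.65)]
hex_key [([0.396, 0.406, 0.007], 0.72)]
turntable [([0.478, -0.547, 0.011], 0.66)]
screw_dish [([0.708, 0.302, 0.005], 0.63), ([0.571, -0.158, 0.066], 0.49)]
well_plate [([0.772, 0.081, 0.019], 0.71)]
wrist 303.81363354866545 282.35103376864697 210.42020165807085 [[0.233, 0.94, 0.251, 0.07], [0.972, -0.225, -0.061, 0.575], [-0.001, 0.258, -0.966, 0.373], [0.0, 0.0, 0.0, 1.0]]
mixer []
shaft_top []
shaft_flat []
collar_mid []
collar_mid_screw []
collar_small []
collar_large []
hex_key [([0.342, 0.388, 0.003], 0.45)]
turntable []
screw_dish []
well_plate []
```

View pics/scene0.png

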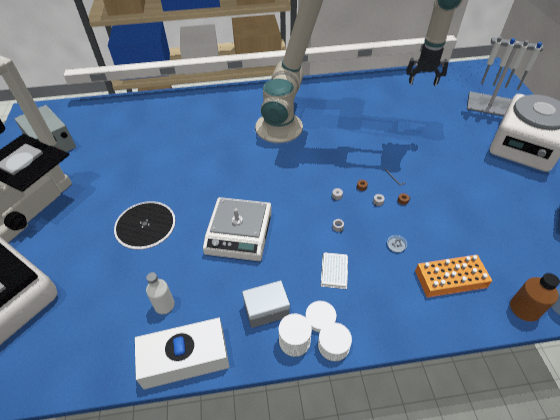

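View pics/side0.png

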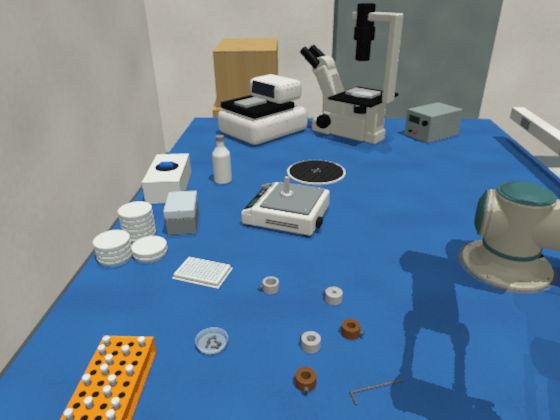

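View pics/wrist0.png

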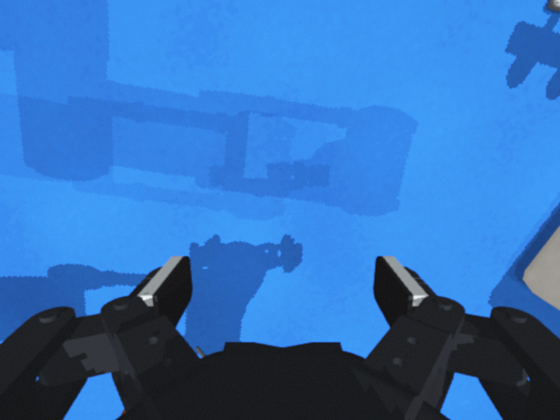

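```bash
python3 - <<'E'
import cv2,numpy as np
a=cv2.imread("pics/scene0.png");b=cv2.imread("pics/side0.png")
f=lambda im,x,y,w,h,s:cv2.resize(im[y:y+h,x:x+w],(s*w,s*h),interpolation=cv2.INTER_CUBIC)
o=np.zeros((600,800,3),np.uint8)
def put(im,x,y): o[y:y+im.shape[0],x:x+im.shape[1]]=im
put(f(a,198,190,80,75,5)[:, :400],0,0)
put(f(a,325,170,100,68,4),400,0)
put(f(b,235,165,100,70,4)[:280],400,300)
put(f(b,255,265,120,65,3),0,390)
cv2.imwrite("pics/c1.png",o)
E
```

```text
(no output)
```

View pics/c1.png

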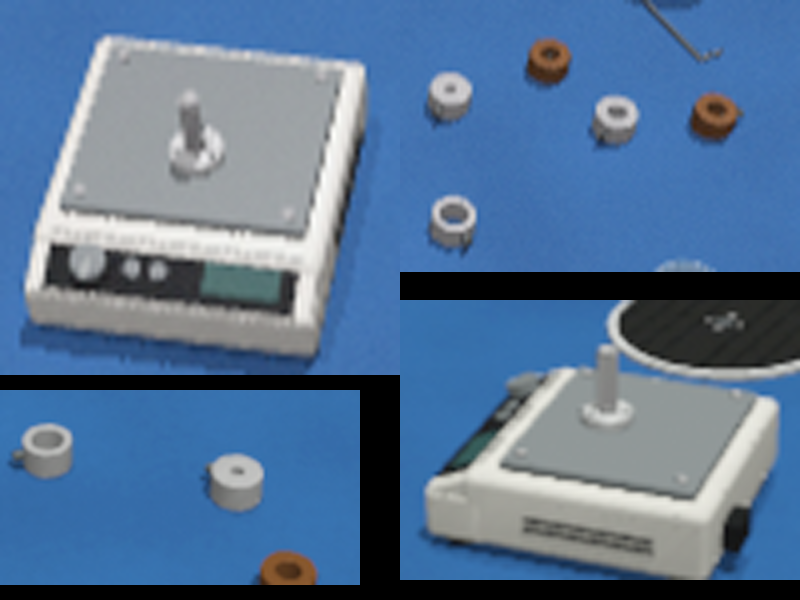

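```bash
cat > h.py <<'E'
from rig import manip
import cv2,numpy as np
from scipy.spatial.transform import Rotation as R
def rot(q): return R.from_quat([q[1],q[2],q[3],q[0]]).as_matrix()
def ray(p,u,v,z):
    P=np.array(p["pose"]);d=P[:3,:3]@np.array([(u-p["cx"])/p["fx"],(v-p["cy"])/p["fy"],1]);o=P[:3,3]
    return o+d*(z-o[2])/d[2]
def proj(p,X):
    P=np.array(p["pose"]);c=P[:3,:3].T@(np.array(X)-P[:3,3]);return np.array([p["fx"]*c[0]/c[2]+p["cx"],p["fy"]*c[1]/c[2]+p["cy"]])
def yaw(s): # yaw of tool y in world, deg
    M=rot(s["ee_rot"]);return np.degrees(np.arctan2(M[1,1],M[0,1]))
def move(X,yawdeg=None):
    s=manip.get_state();M=rot(s["ee_rot"])
    d=M.T@(np.array(X)-s["position"])*1000
    print("pos",np.round(s["position"],4),"yaw",round(yaw(s),2),"F",np.round(s["contact_force"],1),"w",round(s["width"],4),"t",round(s["clock"],2))
    t=0
    if yawdeg is not None: t=-((yawdeg-yaw(s)+90)%180-90)
    print("shift mm",np.round(d,1),"turn",round(t,1),"q6",round(s["qpos"][5],3))
def save(p,n,box=None,s=1):
    im=cv2.cvtColor(p["image"],cv2.COLOR_RGB2BGR)
    if box: x,y,w,h=box;im=im[y:y+h,x:x+w]
    if s!=1: im=cv2.resize(im,None,fx=s,fy=s,interpolation=cv2.INTER_CUBIC)
    cv2.imwrite(f"pics/{n}.png",im)
E
python3 - <<'E'
from h import *
a=manip.get_image("scene");b=manip.get_image("side")
print(ray(a,236,209,.135),ray(b,286.7,176.7,.135))
print(rot(manip.get_state()["ee_rot"]).round(3))
# mixer deck corners
for n,p,pts in [("scene",a,[(100,45),(340,70),(305,235),(60,210)])]:
    for u,v in pts: print(ray(p,198+u/5,190+v/5,.075).round(3))
move([.56,-.22,.25],0)
E
```

```text
[ 0.57512967 -0.22546481  0.135     ] [ 0.5736031  -0.22707067  0.135     ]
[[ 0.     0.233  0.973]
 [ 0.     0.973 -0.233]
 [-1.     0.     0.   ]]
[ 0.465 -0.287  0.075]
[ 0.516 -0.12   0.075]
[ 0.657 -0.161  0.075]
[ 0.611 -0.321  0.075]
pos [0.1338 0.5592 0.2313] yaw 76.55 F [-0.7  0.2 -0.7] w 0.0853 t 1.9
shift mm [ -18.7 -658.7  595.8] turn 76.5 q6 -0.121
```

step_arm([
  [[-10,-659,596],0],
  [[-10,-659,596],0],
  [[-10,-659,596],0],
  [[-10,-659,596],0],
  [[-10,-659,596],0],
  [[-10,-659,596],0],
  [[-10,-659,596],0],
  [[-10,-659,596],0],
  [[-10,-659,596],0],
  [[-10,-659,596],0],
  [[-10,-659,596],0],
  [[-10,-659,596],0],
  [[-10,-659,596],0],
  [[-10,-659,596],0],
  [[-10,-659,596],0],
  [[-10,-659,596],0],
  [[-10,-659,596],0],
  [[-10,-659,596],0],
  [[-10,-659,596],0],
  [[-10,-659,596],0],
])

```text
clock: 3.9
position: [0.56, -0.2209, 0.2405]
ee_rot: [0.702, 0.084, 0.703, -0.083]
contact_force: [0.9, 1.3, 0.2]
width: 0.0853
```

```bash
python3 - <<'E'
from h import *
p=manip.get_image("wrist");save(p,"w1")
move([.56,-.22,.25],0)
for t in ["shaft_top","shaft_flat","mixer"]:
  print(t,[(np.round(d["xyz"],4),round(d["confidence"],2),proj(p,d["xyz"]).round()) for d in manip.search_frame(p,t)])
print(proj(p,[.5744,-.2262,.135]))
E
```

```text
pos [ 0.5596 -0.2198  0.2408] yaw 76.53 F [0.6 0.3 0.3] w 0.0854 t 3.95
shift mm [-9.2 -0.1  0.4] turn 76.5 q6 -1.826
shaft_top [(array([ 0.5532, -0.2216,  0.0769]), 0.78, array([280., 189.]))]
shaft_flat [(array([ 0.5745, -0.2247,  0.1155]), 0.58, array([282., 220.])), (array([ 0.5569, -0.2216,  0.0714]), 0.34, array([281., 192.]))]
mixer [(array([ 0.556 , -0.219 ,  0.0721]), 0.74, array([283., 190.]))]
[279.80080097 227.04752696]
```

View pics/w1.png

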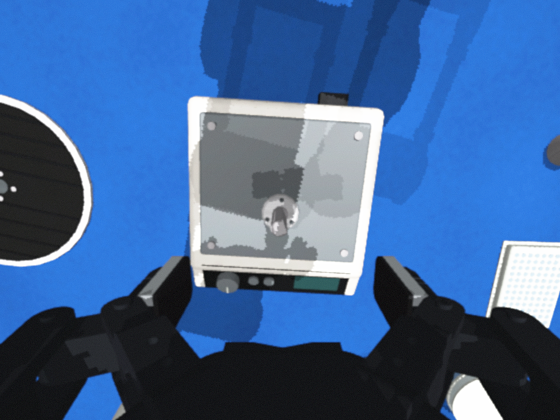

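```bash
python3 - <<'E'
from h import *
p=manip.get_image("wrist");save(p,"w2",(240,180,80,70),10 if 0 else 8)
q=[ray(p,*uv,.077) for uv in [(211,126),(359,135),(344,254),(211,245)]]
for a in q: print(a.round(4))
q=np.array(q);print("mean",q.mean(0))
a=lambda d:np.degrees(np.arctan2(d[1],d[0]))
print(a(q[3]-q[0]),a(q[2]-q[1]),a(q[1]-q[0])-90,a(q[2]-q[3])-90)
r=manip.regions_of(p,"shaft_top")
print([(x["confidence"],x["region"].sum()) for x in r])
E
```

```text
[ 0.477  -0.2703  0.077 ]
[ 0.5188 -0.1319  0.077 ]
[ 0.6388 -0.1688  0.077 ]
[ 0.5954 -0.3062  0.077 ]
mean [ 0.55748807 -0.21929239  0.077     ]
-16.878053232969297 -17.111009753841223 -16.773285368608413 -17.542222009306613
[(0.73, np.int64(34659))]
```

View pics/w2.png

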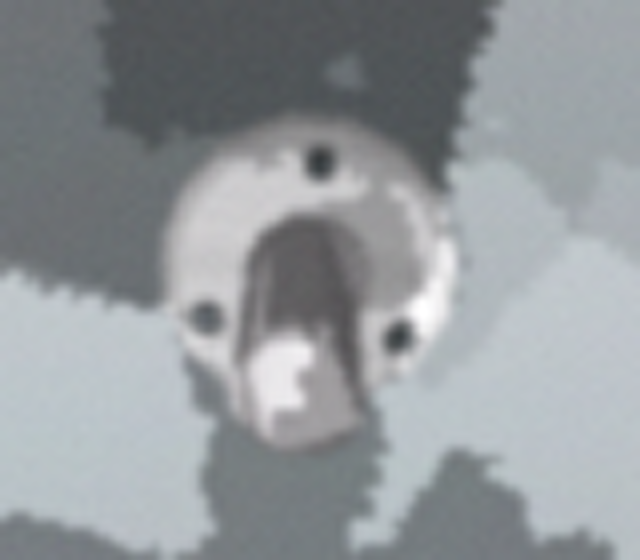

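step_arm([
  [[40,-3,40],0],
  [[80,-3,80],0],
  [[80,-3,80],0],
  [[80,-3,80],0],
])

```text
clock: 4.6
position: [0.6369, -0.2408, 0.1587]
ee_rot: [0.701, 0.083, 0.704, -0.082]
contact_force: [-0.7, 0.5, 0.3]
width: 0.0856
```

```bash
python3 - <<'E'
from h import *
p=manip.get_image("wrist");c=proj(p,[.5744,-.2262,.135]);print(c);x,y=(c-[35,40]).astype(int);y=max(y,0)
save(p,"w3");save(p,"w4",(x,y,70,75),8);print(x,y)
move([.56,-.22,.25],0)
E
```

```text
[281.16029963 131.66354327]
246 91
pos [ 0.6367 -0.2411  0.1607] yaw 76.6 F [-0.6  0.  -0.3] w 0.0853 t 4.65
shift mm [-89.1   2.8 -79.7] turn 76.6 q6 -1.801
```

View pics/w4.png

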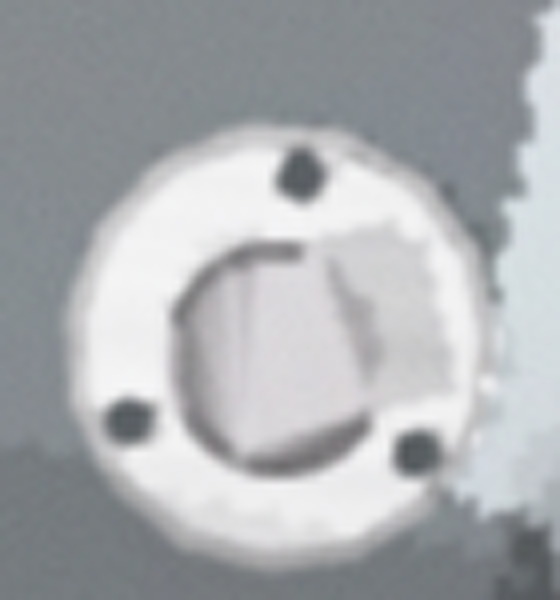

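View pics/w3.png

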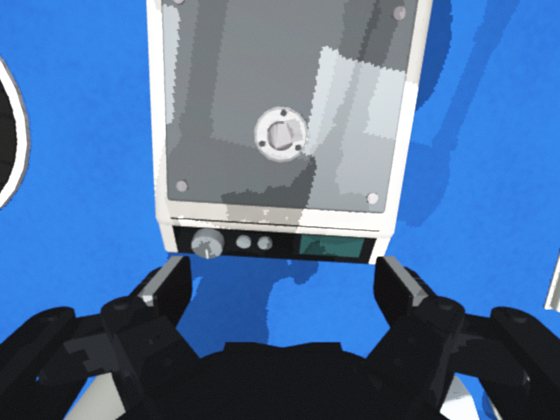

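```bash
python3 - <<'E'
from h import *
p=manip.get_image("wrist")
f=lambda u,v:(246+u/8,91+v/8)
print("top",ray(p,*f(288,352),.134),"cap",ray(p,*f(284,345),.085), ray(p,*f(284,330),.085))
a=ray(p,*f(322,250),.135);b=ray(p,*f(372,405),.135);d=b-a
print(a,b,np.degrees(np.arctan2(d[1],d[0]))+90, np.linalg.norm(d))
im=cv2.cvtColor(p["image"],cv2.COLOR_RGB2GRAY)[91:166,246:316]
q=[ray(p,*uv,.077) for uv in [(181,186),(372,198)]];print(q,np.degrees(np.arctan2(*(q[1]-q[0])[1::-1]))-90)
move([.5744,-.2262,.2],94)
a=manip.get_image("side");save(a,"s2",(265,165,45,45),12)
E
```

```text
top [ 0.57604303 -0.22640438  0.134     ] cap [ 0.57610826 -0.22686304  0.085     ] [ 0.57488138 -0.22656922  0.085     ]
[ 0.57017234 -0.2226835   0.135     ] [ 0.58070831 -0.22170542  0.135     ] 95.30367892076916 0.010581273799094383
[array([ 0.5954588 , -0.30926978,  0.077     ]), array([ 0.63794883, -0.17099307,  0.077     ])] -17.08128300396818
pos [ 0.6368 -0.2413  0.1621] yaw 76.59 F [-0.6 -0.   0.1] w 0.0856 t 4.7
shift mm [-37.9   0.2 -64.2] turn -17.4 q6 -1.801
```

View pics/s2.png

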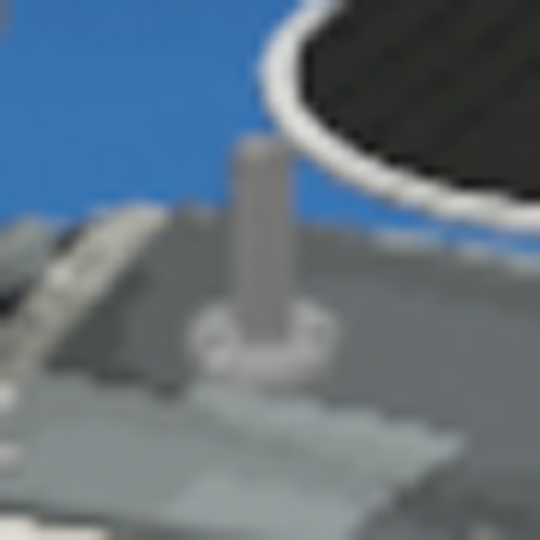

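step_arm([
  [[0,-1,-32],-8],
  [[0,-1,-63],-16],
  [[0,-1.3,-63],-18.3],
  [[0,-1.3,-63],-18.3],
  [[0,-1.3,-63],-18.3],
  [[0,-1.3,-63],-18.3],
])

```text
clock: 5.35
position: [0.5762, -0.2287, 0.1623]
ee_rot: [0.707, -0.03, 0.706, 0.029]
contact_force: [0.1, 0.6, -0.3]
width: 0.0857
```

```bash
python3 - <<'E'
from h import *
p=manip.get_image("wrist");save(p,"w5")
move([.5751,-.2279,.097],95)
E
```

```text
pos [ 0.5762 -0.2287  0.1619] yaw 94.83 F [ 0.1 -0.3  0.5] w 0.0851 t 5.4
shift mm [64.9  0.9 -1.1] turn -0.2 q6 -2.145
```

View pics/w5.png

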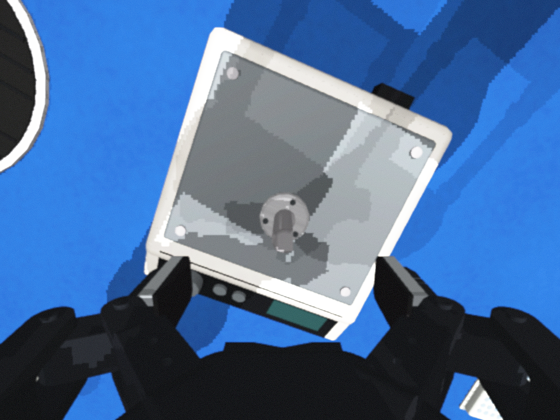

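step_arm([
  [[25,0.9,-1],0],
  [[50,0.9,-1],0],
  [[65,0.9,-1],0],
  [[65,0.9,-1],0],
  [[65,0.9,-1],0],
])

```text
clock: 5.9
position: [0.575, -0.2278, 0.0963]
ee_rot: [0.706, -0.03, 0.706, 0.03]
contact_force: [1.3, -0.1, -0.5]
width: 0.0852
```

```bash
python3 - <<'E'
from h import *
move([.5751,-.2279,.097],95)
p=manip.get_image("wrist");save(p,"w6",(180,150,210,200),3)
E
```

```text
pos [ 0.575  -0.2278  0.0963] yaw 94.84 F [ 1.3 -0.1 -0.5] w 0.0852 t 5.9
shift mm [-0.7 -0.1  0.1] turn -0.2 q6 -2.145
```

View pics/w6.png

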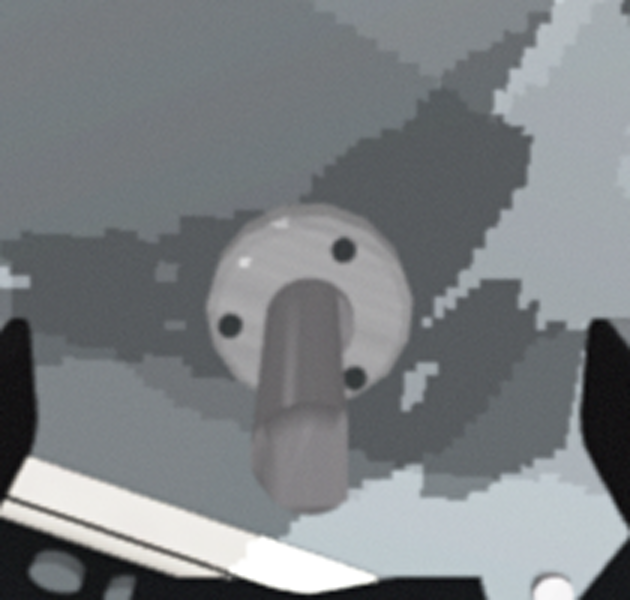

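step_arm([
  [[0,0,0],0],
  [[0,0,0],0],
  [[0,0,0],0],
  [[0,0,0],0],
  [[0,0,0],0],
  [[0,0,0],0],
  [[0,0,0],0],
  [[0,0,0],0],
  [[0,0,0],0],
  [[0,0,0],0],
], grip=1, grip_force=25)

```text
clock: 6.95
position: [0.5748, -0.229, 0.0967]
ee_rot: [0.707, -0.031, 0.706, 0.029]
contact_force: [-0.9, -5.0, 1.5]
width: 0.0121
```

```bash
python3 - <<'E'
from h import *
move([.5751,-.2279,.097],95)
print(manip.get_state()["moment"])
p=manip.get_image("wrist");save(p,"w7",(180,150,210,200),3)
E
```

```text
pos [ 0.5748 -0.229   0.0967] yaw 94.86 F [-0.9 -5.   1.5] w 0.0121 t 6.95
shift mm [-0.3  1.1  0.4] turn -0.1 q6 -2.145
[-0.70639222  0.10953394  0.07229498]
```

View pics/w7.png

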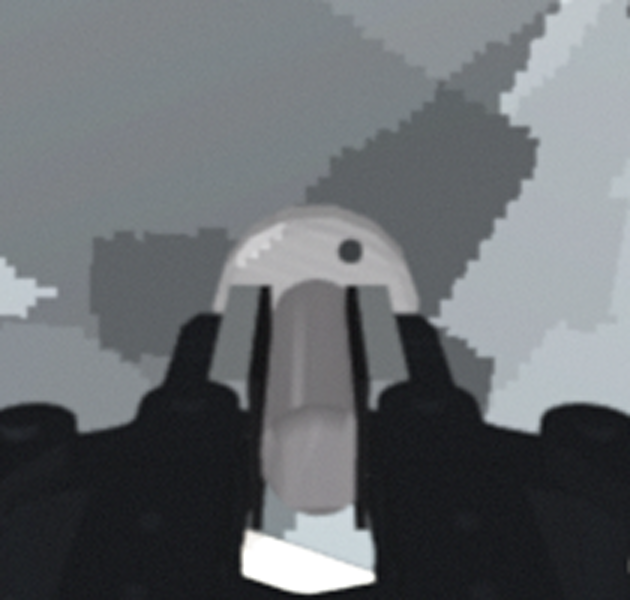

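step_arm([
  [[0,-1.2,0],0],
  [[0,-1.2,-0.2],8],
  [[0,-1.1,-0.4],16],
  [[0,-1.1,-0.6],24],
  [[0,-1.0,-0.8],32],
  [[0,-0.9,-1.0],40],
  [[0,-0.7,-1.1],48],
  [[0,-0.5,-1.2],56],
  [[0,-0.5,-1.2],56],
])

```text
clock: 7.9
position: [0.5742, -0.227, 0.0967]
ee_rot: [0.638, 0.306, 0.638, -0.304]
contact_force: [2.0, 2.1, 2.2]
width: 0.0124
```

```bash
python3 - <<'E'
from h import *
move([.5751,-.2275,.097],-17.05)
print(manip.get_state()["moment"])
E
```

```text
pos [ 0.5742 -0.227   0.0967] yaw 38.84 F [2.  2.1 2.2] w 0.0124 t 7.9
shift mm [-0.3  0.4  0.9] turn 55.9 q6 -1.17
[ 0.13244946 -0.13131107  0.00485254]
```

step_arm([
  [[0,0,-0.2],8],
  [[0,0.1,-0.4],16],
  [[0,0.1,-0.6],24],
  [[0,0.2,-0.8],32],
  [[0,0.4,-1.0],40],
  [[0,0.5,-1.1],48],
  [[0,0.7,-1.2],56],
  [[0,0.7,-1.2],56],
  [[0,0.7,-1.2],56],
])

```text
clock: 8.8
position: [0.5756, -0.2254, 0.0967]
ee_rot: [0.421, 0.57, 0.42, -0.567]
contact_force: [5.2, 2.9, 1.6]
width: 0.0124
```

```bash
python3 - <<'E'
from h import *
move([.5751,-.2275,.097],-17.05)
print(manip.get_state()["moment"])
p=manip.get_image("wrist");save(p,"w8")
E
```

```text
pos [ 0.5756 -0.2254  0.0967] yaw -17.01 F [5.2 2.9 1.6] w 0.0124 t 8.8
shift mm [-0.3  0.2  2.1] turn 0.0 q6 -0.194
[ 0.34315673 -0.62277946 -0.05130264]
```

View pics/w8.png

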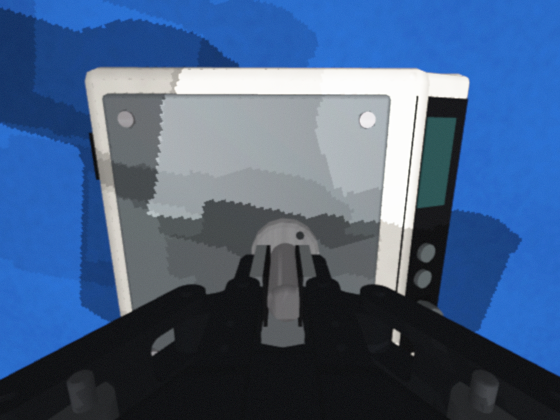

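```bash
python3 - <<'E'
from h import *
d=[(94.86,.5748,-.2290),(38.84,.5742,-.2270),(-17.01,.5756,-.2254)]
A=[];b=[]
for y,px,py in d:
    n=np.array([np.cos(np.radians(y)),np.sin(np.radians(y))]);A.append([*n]);b.append(n@[px,py]+.0015)
A=np.array(A);b=np.array(b);x=np.linalg.lstsq(A,b,rcond=None)[0];print(x,A@x-b)
print(np.linalg.solve(np.c_[A,-np.ones(3)],b-.0015))
s=[manip.get_state()["position"] for _ in range(3)];print(s)
p=manip.get_image("wrist")
q=[ray(p,*uv,.077) for uv in [(125.5,119),(367.5,119)]];print(np.degrees(np.arctan2(*(q[1]-q[0])[1::-1])))
E
```

```text
[ 0.57651013 -0.22739525] [-4.59058513e-05  5.14784646e-05 -4.59980406e-05]
[ 0.57633784 -0.22753446  0.00132998]
[array([ 0.57554486, -0.22541179,  0.09668354]), array([ 0.57554486, -0.22541179,  0.09668354]), array([ 0.57554486, -0.22541179,  0.09668354])]
-17.027217870402264
```

step_arm([
  [[0,1.2,0],0],
  [[0,1.2,0],0],
  [[0,1.2,0],0],
])

```text
clock: 9.2
position: [0.5755, -0.2254, 0.0967]
ee_rot: [0.42, 0.57, 0.421, -0.567]
contact_force: [4.1, 4.3, 4.2]
width: 0.0123
```

step_arm([
  [[0,0,0],0],
  [[0,0,0],0],
  [[0,0,0],0],
  [[0,0,0],0],
  [[0,0,0],0],
  [[0,0,0],0],
  [[0,0,0],0],
  [[0,0,0],0],
], grip=0)

```text
clock: 10.0
position: [0.5743, -0.2273, 0.0963]
ee_rot: [0.42, 0.569, 0.42, -0.569]
contact_force: [-0.7, -0.9, -0.8]
width: 0.0856
```

step_arm([
  [[-40,0,0],0],
  [[-80,0,0],0],
  [[-110,0,45],0],
  [[-110,0,75],0],
  [[-110,0,75],0],
  [[-110,0,75],0],
  [[-110,0,75],0],
])

```text
clock: 10.7
position: [0.552, -0.2978, 0.2055]
ee_rot: [0.419, 0.569, 0.421, -0.569]
contact_force: [-0.2, 0.2, 0.6]
width: 0.0853
```

```bash
python3 - <<'E'
from h import *
move([.5765,-.2274,.2],-17.05)
p=manip.get_image("wrist");save(p,"w9");c=proj(p,[.5765,-.2274,.135]);print(c)
x,y=(c-[35,35]).astype(int);print(x,y);save(p,"w10",(x,max(y,0),70,70),8)
E
```

```text
pos [ 0.552  -0.2978  0.2055] yaw -17.14 F [-0.2  0.2  0.6] w 0.0853 t 10.7
shift mm [  5.6   2.7 -74.5] turn -0.1 q6 -0.307
[286.69259426 115.44956878]
251 80
```

View pics/w10.png

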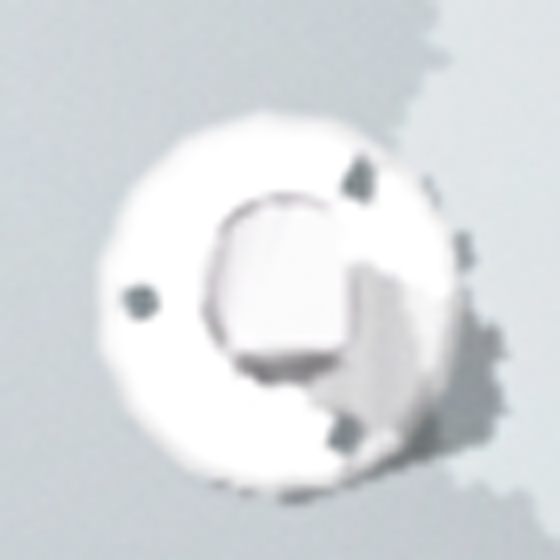

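step_arm([
  [[0,-218,-565],-62],
  [[0,-218,-565],-62],
  [[0,-218,-565],-62],
  [[0,-218,-565],-62],
  [[0,-218,-565],-62],
  [[0,-218,-565],-62],
  [[0,-218,-565],-62],
  [[0,-218,-565],-62],
  [[0,-218,-565],-62],
  [[0,-218,-565],-62],
  [[0,-218,-565],-62],
  [[0,-218,-565],-62],
  [[0,-218,-565],-62],
  [[0,-218,-565],-62],
  [[0,-218,-565],-62],
  [[0,-218,-565],-62],
])

```text
clock: 12.35
position: [0.5105, 0.3039, 0.2062]
ee_rot: [0.653, 0.272, 0.653, -0.272]
contact_force: [0.2, 0.1, 0.1]
width: 0.0857
```

```bash
python3 - <<'E'
from h import *
move([.51,.306,.2],45)
p=manip.get_image("wrist");save(p,"w11")
for t in ["collar_mid","collar_mid_screw","collar_small","collar_large"]:
  print(t,[(np.round(d["xyz"],4),round(d["confidence"],2),proj(p,d["xyz"]).round()) for d in manip.search_frame(p,t)])
E
```

```text
pos [0.5105 0.3039 0.2062] yaw 44.77 F [0.2 0.1 0.1] w 0.0857 t 12.35
shift mm [ 6.2  1.1 -1.9] turn -0.2 q6 -0.361
collar_mid [(array([0.5043, 0.303 , 0.0267]), 0.98, array([278., 189.])), (array([0.4192, 0.2693, 0.0234]), 0.82, array([198., 154.])), (array([0.5177, 0.4009, 0.0291]), 0.68, array([355., 131.]))]
collar_mid_screw [(array([0.5142, 0.3964, 0.0226]), 0.74, array([348., 132.])), (array([0.4208, 0.2699, 0.0246]), 0.69, array([199., 155.])), (array([0.5109, 0.3036, 0.0249]), 0.6, array([283., 192.])), (array([0.5943, 0.1322, 0.0167]), 0.45, array([234., 331.]))]
collar_small [(array([0.4523, 0.1631, 0.0252]), 0.73, array([158., 243.]))]
collar_large [(array([0.5917, 0.1328, 0.016 ]), 0.83, array([233., 329.]))]
```

View pics/w11.png

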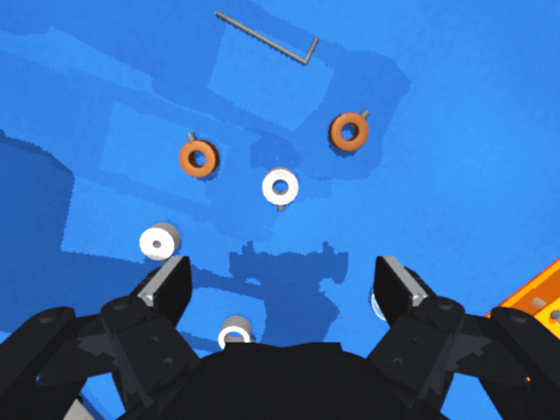

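```bash
python3 - <<'E'
from h import *
p=manip.get_image("wrist");save(p,"w12",(250,155,60,65),9)
print(ray(p,280.3,187,.024))
move([*ray(p,280.3,187,.024)[:2],.1],45)
E
```

```text
[0.50584851 0.3063489  0.024     ]
pos [0.5108 0.3045 0.2065] yaw 44.77 F [ 0.   0.6 -0.7] w 0.0857 t 12.65
shift mm [106.5  -2.3  -4.8] turn -0.2 q6 -0.361
```

View pics/w12.png

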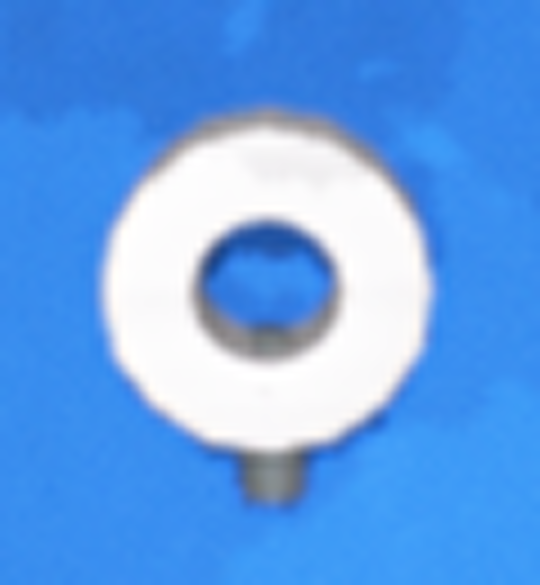

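step_arm([
  [[45,-2,-5],0],
  [[85,-2.5,-5],0],
  [[85,-2.5,-5],0],
  [[85,-2.5,-5],0],
])

```text
clock: 13.05
position: [0.5055, 0.3069, 0.1215]
ee_rot: [0.653, 0.271, 0.653, -0.272]
contact_force: [0.5, 0.0, 0.6]
width: 0.0851
```

```bash
python3 - <<'E'
from h import *
move([.506,.306,.2],45)
p=manip.get_image("wrist")
im=p["image"].astype(int)
c=proj(p,[.5058,.3063,.024]).astype(int);print(c)
x,y=c-[35,32];save(p,"w13",(x,y,70,75),8)
# white ring top mask & fit
hsv=cv2.cvtColor(p["image"],cv2.COLOR_RGB2HSV)
sub=np.zeros(hsv.shape[:2],np.uint8);sub[y:y+75,x:x+70]=1
m=((hsv[...,1]<90)&(sub>0)).astype(np.uint8)
print(m.sum()); cv2.imwrite("pics/m13.png",cv2.resize(m[y:y+75,x:x+70]*255,None,fx=6,fy=6))
w=((hsv[...,2]>200)&(m>0)).astype(np.uint8)
cn,h=cv2.findContours(w,cv2.RETR_CCOMP,cv2.CHAIN_APPROX_NONE)
for k in cn:
    if len(k)>20: print(len(k),cv2.fitEllipse(k))
print(x,y)
E
```

```text
pos [0.5055 0.3069 0.1215] yaw 44.83 F [0.5 0.  0.6] w 0.0851 t 13.05
shift mm [-78.5  -0.3   0.9] turn -0.2 q6 -0.354
[281 212]
1749
132 ((280.5811462402344, 212.48001098632812), (45.065467834472656, 47.10929489135742), 90.40668487548828)
64 ((280.61614990234375, 212.38729858398438), (22.063539505004883, 23.203413009643555), 92.70710754394531)
246 180
```

View pics/w13.png

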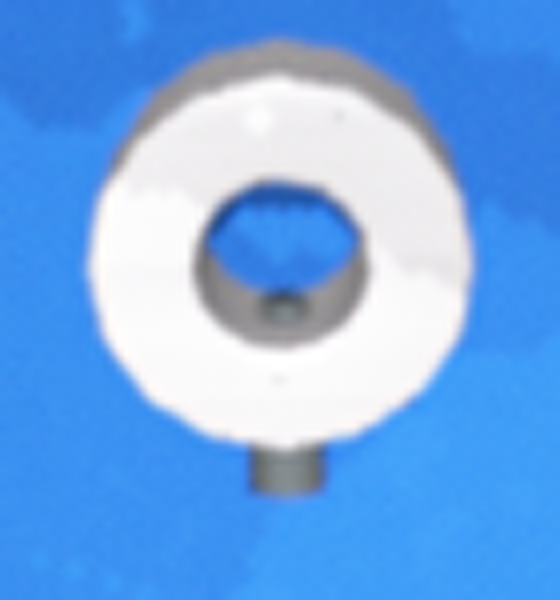

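```bash
python3 - <<'E'
from h import *
p=manip.get_image("wrist")
c=ray(p,280.6,212.45,.024);h=ray(p,246+288/8-.06,180+480/8,.013);t=ray(p,246+283.5/8-.06,180+302/8,.014)
print(c,h,t)
for a in (h-c,h-t,t-c): print(np.degrees(np.arctan2(a[1],a[0])),np.linalg.norm(a[:2]))
move([*c[:2],.001],-43.8+90)
E
```

```text
[0.50637474 0.30626814 0.024     ] [0.52702558 0.28702431 0.013     ] [0.51208852 0.30138827 0.014     ]
-42.98011246766321 0.028227335438271384
-43.87949670346904 0.02072291729156914
-40.499025404528346 0.0075140150807356905
pos [0.5071 0.3077 0.1236] yaw 44.83 F [0.4 1.3 0.9] w 0.0853 t 13.15
shift mm [122.6  -2.1   0.3] turn -1.4 q6 -0.354
```

step_arm([
  [[40,-1.5,0.3],-2],
  [[80,-1.5,0.3],-2],
  [[108,-1.5,0.3],-2],
  [[108,-1.5,0.3],-2],
  [[108,-1.5,0.3],-2],
  [[108,-1.5,0.3],-2],
])

```text
clock: 13.75
position: [0.5067, 0.3069, 0.016]
ee_rot: [0.659, 0.261, 0.656, -0.259]
contact_force: [-0.1, 0.5, 0.4]
width: 0.0857
```

```bash
python3 - <<'E'
from h import *
move([.5064,.3063,.001],46.8)
p=manip.get_image("wrist");save(p,"w14",(140,180,280,170),2.8)
E
```

```text
pos [0.5067 0.3069 0.016 ] yaw 46.85 F [-0.1  0.5  0.4] w 0.0857 t 13.75
shift mm [15.  -0.7  0.1] turn 0.0 q6 -0.391
```

View pics/w14.png

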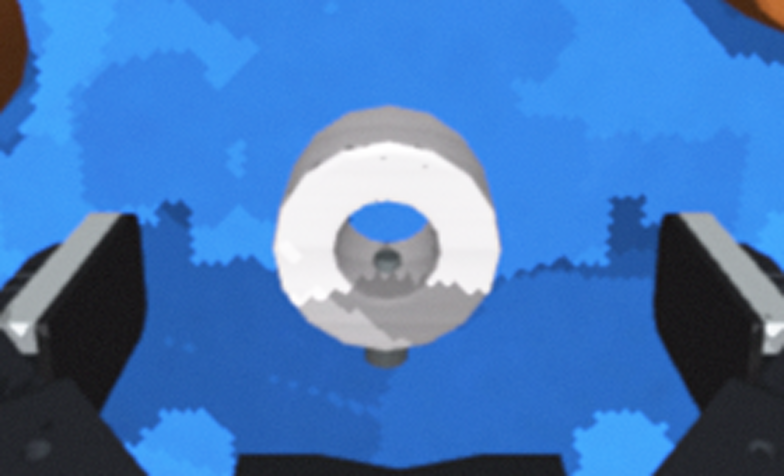

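step_arm([
  [[14,-0.7,0],0],
  [[14,-0.7,0],0],
  [[14,-0.7,0],0],
])

```text
clock: 14.1
position: [0.5045, 0.3056, 0.0005]
ee_rot: [0.658, 0.26, 0.657, -0.26]
contact_force: [0.2, 0.6, -0.3]
width: 0.0858
```

step_arm([
  [[0,0,0],0],
  [[0,0,0],0],
  [[0,0,0],0],
  [[0,0,0],0],
  [[0,0,0],0],
  [[0,0,0],0],
  [[0,0,0],0],
  [[0,0,0],0],
], grip=1, grip_force=50)

```text
clock: 14.9
position: [0.5044, 0.3055, -0.0001]
ee_rot: [0.658, 0.26, 0.657, -0.26]
contact_force: [-0.7, -1.4, 5.5]
width: 0.0389
```

```bash
python3 - <<'E'
from h import *
move([.5064,.3063,.001],46.8)
p=manip.get_image("wrist");save(p,"w15",(140,180,280,170),2.8)
E
```

```text
pos [ 5.044e-01  3.055e-01 -1.000e-04] yaw 46.85 F [-0.7 -1.4  5.5] w 0.0389 t 14.9
shift mm [-1.   2.   0.9] turn 0.0 q6 -0.391
```

View pics/w15.png

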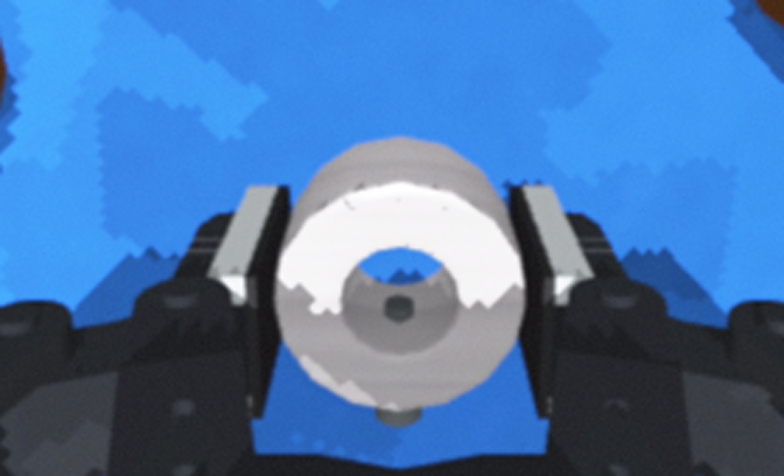

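```bash
cat >> h.py <<'E'
def inhand(p,s,n):
    """collar offset from TCP in tool axes, top plane at TCP z + .024"""
    M=rot(s["ee_rot"]);P=np.array(s["position"])
    top=P[2]+.024
    c=proj(p,P+[0,0,.024]);x,y=(c-[50,40]).astype(int)
    hsv=cv2.cvtColor(p["image"],cv2.COLOR_RGB2HSV)
    save(p,n,(x,y,100,75),8)
    return top,x,y,c
E
python3 - <<'E'
from h import *
p=manip.get_image("wrist");s=manip.get_state()
print(inhand(p,s,"w16"),np.round(s["position"],4))
M=rot(s["ee_rot"])
for uv in [(282.9,285.4),(282.9,287)]:
    print((M.T@(ray(p,*uv,.024)-s["position"])*1000).round(1))
E
```

```text
(np.float64(0.023954544998103733), np.int64(231), np.int64(246), array([281.72885539, 286.95706633])) [ 0.5044  0.3055 -0.    ]
[-24.    0.5  -0.8]
[-24.    0.5   0. ]
```

View pics/w16.png

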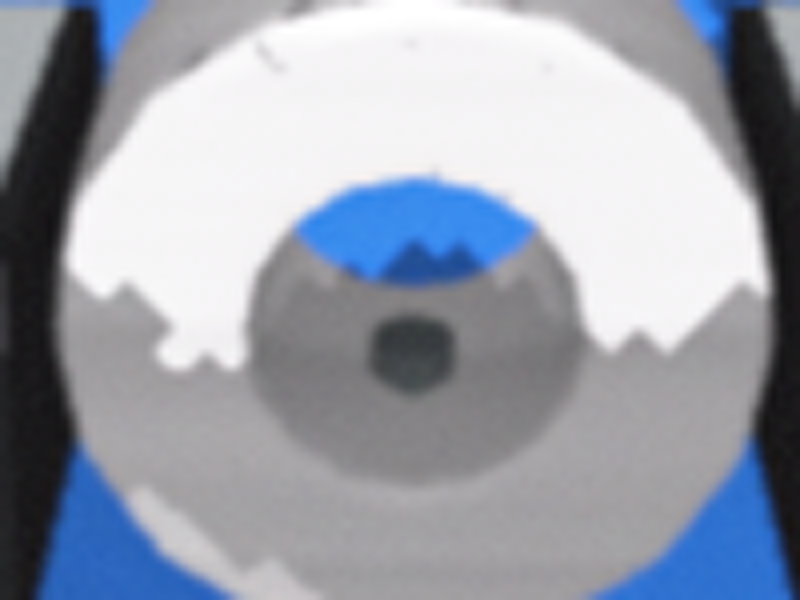

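step_arm([
  [[-20,0,0],0],
  [[-60,0,0],0],
  [[-100,0,0],0],
])

```text
clock: 15.3
position: [0.5026, 0.3047, 0.0987]
ee_rot: [0.657, 0.259, 0.659, -0.261]
contact_force: [1.1, 0.5, -1.5]
width: 0.0394
```

step_arm([
  [[-70,-20,25],-2],
  [[-80,-55,67],-5],
  [[-80,-85,104],-8],
  [[-80,-115,141],-11],
  [[-80,-145,178],-14],
  [[-80,-175,215],-17],
  [[-80,-205,251],-20],
  [[-80,-235,288],-23],
  [[-80,-265,325],-26],
  [[-80,-295,362],-26],
  [[-80,-325,399],-26],
  [[-80,-339.7,416.7],-26],
  [[-80,-339.7,416.7],-26],
  [[-80,-339.7,416.7],-26],
  [[-80,-339.7,416.7],-26],
])

```text
clock: 16.8
position: [0.575, -0.2262, 0.1786]
ee_rot: [0.699, 0.106, 0.7, -0.105]
contact_force: [-0.2, -0.0, -2.1]
width: 0.0393
```

```bash
python3 - <<'E'
from h import *
move([.5760,-.2273,.15],72.95)
p=manip.get_image("wrist");save(p,"w17");s=manip.get_state()
print(inhand(p,s,"w18"))
E
```

```text
pos [ 0.575  -0.2262  0.1786] yaw 72.89 F [-0.2 -0.  -2.1] w 0.0393 t 16.8
shift mm [28.6 -0.8  1.3] turn -0.1 q6 -1.76
(np.float64(0.2028912338791709), np.int64(232), np.int64(247), array([282.03023526, 287.07781614]))
```

View pics/w17.png

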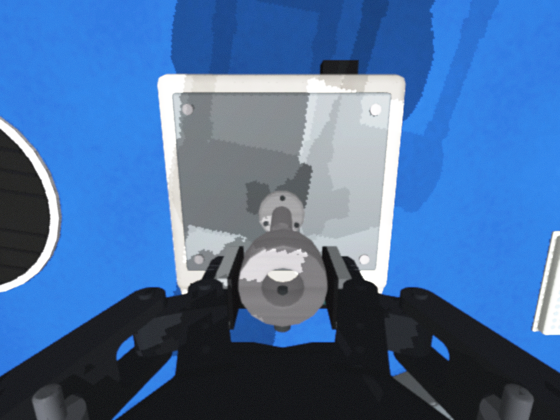

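View pics/w18.png

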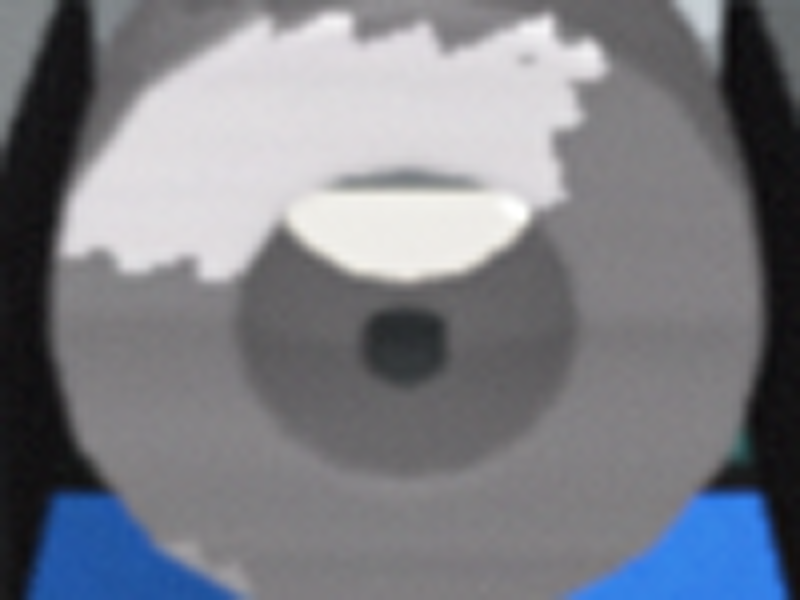

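step_arm([
  [[20,-0.8,1.5],-0.1],
  [[34,-0.8,1.5],-0.1],
  [[34,-0.8,1.5],-0.1],
  [[34,-0.8,1.5],-0.1],
  [[34,-0.8,1.5],-0.1],
])

```text
clock: 17.35
position: [0.5775, -0.2284, 0.1464]
ee_rot: [0.7, 0.104, 0.699, -0.105]
contact_force: [-0.2, -0.5, -1.1]
width: 0.0385
```

```bash
python3 - <<'E'
from h import *
move([.5762,-.2273,.140],72.95)
p=manip.get_image("wrist");s=manip.get_state()
print(inhand(p,s,"w19"))
p=manip.get_image("side");c=proj(p,[.5765,-.2274,.135]).astype(int);save(p,"s3",(c[0]-30,c[1]-40,65,60),10)
p=manip.get_image("scene");c=proj(p,[.5765,-.2274,.135]).astype(int);save(p,"a3",(c[0]-30,c[1]-40,65,60),10)
E
python3 -c "
import cv2,numpy as np
a=[cv2.resize(cv2.imread('pics/'+n),(400,370)) for n in('s3.png','a3.png')]
cv2.imwrite('pics/d3.png',np.hstack(a))"
```

```text
pos [ 0.5775 -0.2284  0.1464] yaw 73.0 F [-0.2 -0.5 -1.1] w 0.0385 t 17.35
shift mm [ 6.4  0.7 -1.5] turn 0.1 q6 -1.763
(np.float64(0.1704181609837699), np.int64(231), np.int64(246), array([281.02786957, 286.86920756]))
```

View pics/w19.png

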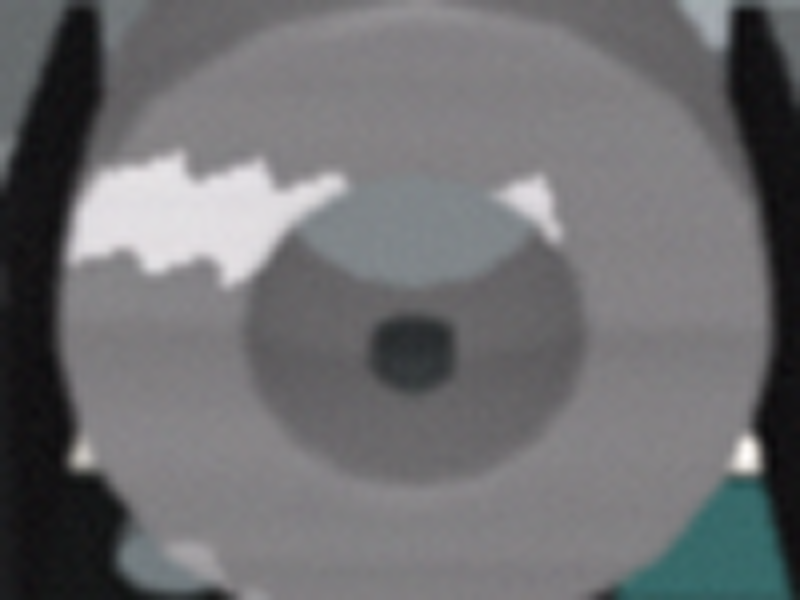

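View pics/d3.png

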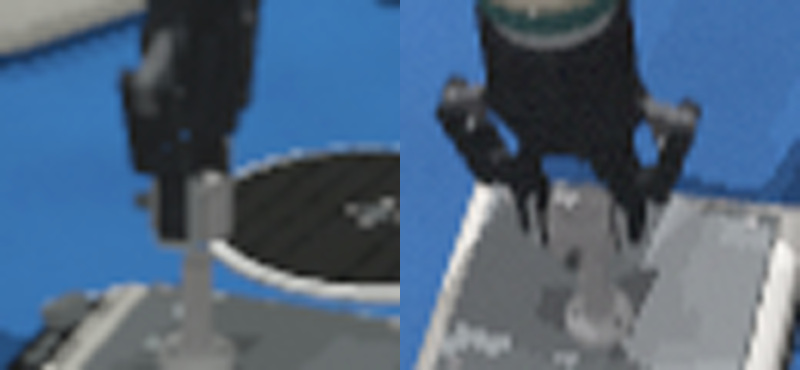

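```bash
cat >> h.py <<'E'
def avg(n=8):
    P=[];C=[];Y=[]
    for i in range(n):
        p=manip.get_image("wrist");s=manip.get_state();P.append(s["position"]);C.append(np.array(p["pose"])[:3,3]);Y.append(yaw(s))
    P=np.array(P);C=np.array(C)
    print("P",P.mean(0).round(4),P.std(0).round(4),"C",C.mean(0).round(4),C.std(0).round(4),"yaw",np.mean(Y).round(2),"F",s["contact_force"].round(1),"t",s["clock"])
    return P.mean(0)
E
python3 - <<'E'
from h import *
avg(8); print(np.array(manip.get_state()["qpos"]).round(4))
E
```

```text
P [ 0.5769 -0.2288  0.1456] [0.0001 0.     0.0003] C [ 0.5145 -0.2091  0.2874] [0.0001 0.     0.0003] yaw 72.94 F [-0.5 -1.2 -2.6] t 17.9
[-4.8980e-01  3.9970e-01  1.5371e+00  1.0000e-04  1.2048e+00 -1.7629e+00]
```

```bash
cat > ov.py <<'E'
from h import *
import sys
n=sys.argv[1];P=np.array(eval(sys.argv[2]));A=np.array(eval(sys.argv[3]))
out=[]
t=np.linspace(0,2*np.pi,60)
for nm in("side","scene"):
    p=manip.get_image(nm);S=12;c=proj(p,[*A,.125]).astype(int);x,y=c-[16,20];w,h=33,40
    im=cv2.cvtColor(p["image"],cv2.COLOR_RGB2BGR)[y:y+h,x:x+w];im=cv2.resize(im,None,fx=S,fy=S,interpolation=cv2.INTER_CUBIC)
    def circ(cx,cy,z,r,col):
        q=np.array([(proj(p,[cx+r*np.cos(a),cy+r*np.sin(a),z])-[x,y]+.5)*S for a in t]);cv2.polylines(im,[q.astype(int)],True,col,1)
    for z in(P[2],P[2]+.024):circ(P[0],P[1],z,.02,(0,0,255))
    for z in(.087,.11,.135):circ(A[0],A[1],z,.008,(0,255,0))
    circ(A[0],A[1],.085,.019,(0,255,255))
    f=np.radians(-17);q=[(proj(p,[P[0]+r*np.cos(f),P[1]+r*np.sin(f),P[2]+.012])-[x,y]+.5)*S for r in(.02,.028)]
    cv2.line(im,tuple(map(int,q[0])),tuple(map(int,q[1])),(255,0,255),2)
    out.append(im)
cv2.imwrite(f"pics/{n}.png",np.hstack(out))
E
python3 ov.py o1 "[.5769,-.2288,.1456]" "[.5765,-.2274]"
```

```text
(no output)
```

View pics/o1.png

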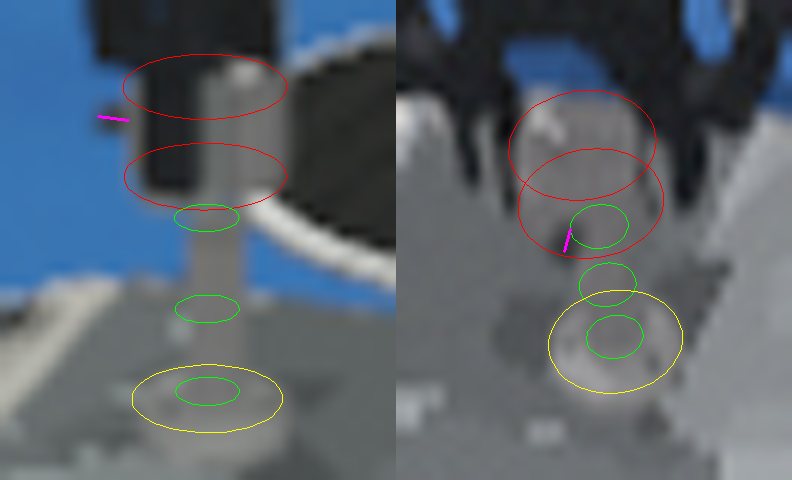

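```bash
python3 - <<'E'
from h import *
b=manip.get_image("side");a=manip.get_image("scene")
A=[.5765,-.2274]
for nm,p in(("side",b),("scene",a)):
    print(nm,[proj(p,[*A,z]).round(2) for z in(.085,.11,.135)],"collar",[proj(p,[.5769,-.2288,z]).round(2) for z in(.1456,.1696)],(proj(p,[*A,.125]).astype(int)-[16,20]))
im0=[cv2.imread(f"pics/{n}0.png") for n in("side","scene")]
im1=[cv2.cvtColor(p["image"],cv2.COLOR_RGB2BGR) for p in(b,a)]
o=[cv2.resize(im0[0][165:205,270:310],None,fx=14,fy=14,interpolation=cv2.INTER_CUBIC)[:, :400],]
x=cv2.resize(im0[0][170:205,270:303],None,fx=12,fy=12,interpolation=cv2.INTER_CUBIC)
y=cv2.resize(im0[1][203:238,220:253],None,fx=12,fy=12,interpolation=cv2.INTER_CUBIC)
cv2.imwrite("pics/z0.png",np.hstack([x,y]))
E
```

```text
side [array([285.79, 191.7 ]), array([285.76, 184.24]), array([285.73, 176.64])] collar [array([285.6 , 173.18]), array([285.57, 165.7 ])] [269 159]
scene [array([236.8 , 218.94]), array([236.14, 214.22]), array([235.45, 209.38])] collar [array([234.74, 207.42]), array([234.05, 202.59])] [219 191]
```

View pics/z0.png

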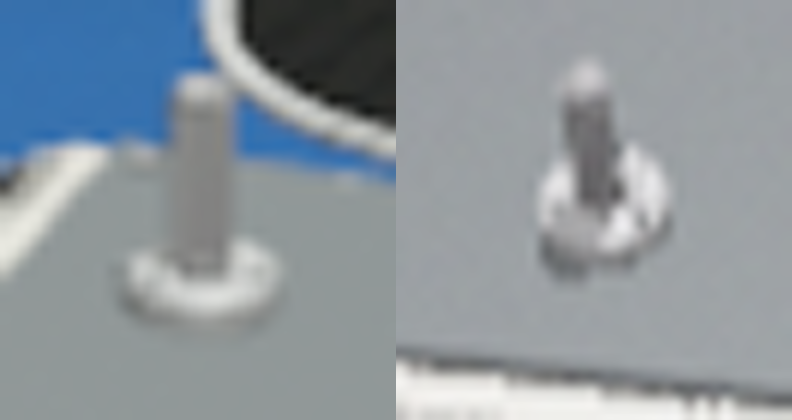

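```bash
python3 - <<'E'
from h import *
fr=[]
for i in range(8): fr.append(manip.get_image("side")["image"].astype(float))
im=np.mean(fr,0)
y0,x0=160,268
c=im[y0:y0+40,x0:x0+40]
print(np.std(fr,0).mean())
v=cv2.resize(c.clip(0,255).astype(np.uint8),None,fx=15,fy=15,interpolation=cv2.INTER_NEAREST)[...,::-1]
cv2.imwrite("pics/z1.png",v)
np.set_printoptions(linewidth=220)
for r in(168,170,172,180,183,186): print(r,"R",im[r,276:296,0].round().astype(int),"B",im[r,276:296,2].round().astype(int))
E
```

```text
0.33021594599724957
168 R [ 57  62  62  86  83  33  33  33  35  57  94 101  99 109 109 108  91  56  42  44] B [158 112  74  95  85  37  37  38  40  60  97 103  99 109 109 107  91  57  41  44]
170 R [ 56  56  56  85  83  32  32  34  35  57  93 101 103 114 112 108  91  60  44  41] B [168 155 150 132  85  37  37  38  40  61  97 104 102 113 111 107  91  60  43  40]
172 R [ 56  56  57  85  83  33  32  33  35  57  94 102 103 113 110 107  90  55  39  43] B [178 178 177 153  85  37  37  38  40  61  97 104 103 112 110 107  90  55  39  42]
180 R [ 58  58  57  58  58  57  57  57  90 115 114 113 113  91  58  58  72  93 116 155] B [179 179 179 179 179 179 178 178 155 114 113 112 112 152 179 179 171 161 153 159]
183 R [178 173 147 109 106 114 114 104 108 115 114 113 114 114 117 102  78  75  72  66] B [170 166 144 114 110 115 115 109 112 114 113 112 112 134 158 156 150 154 158 167]
186 R [114 104 104 104 104 104 104 129 134 114 114 114 113 102  93  93  93  93  93  93] B [117 111 110 110 110 110 110 136 139 114 114 113 112 104  99  99  99  99  99  99]
```

View pics/z1.png

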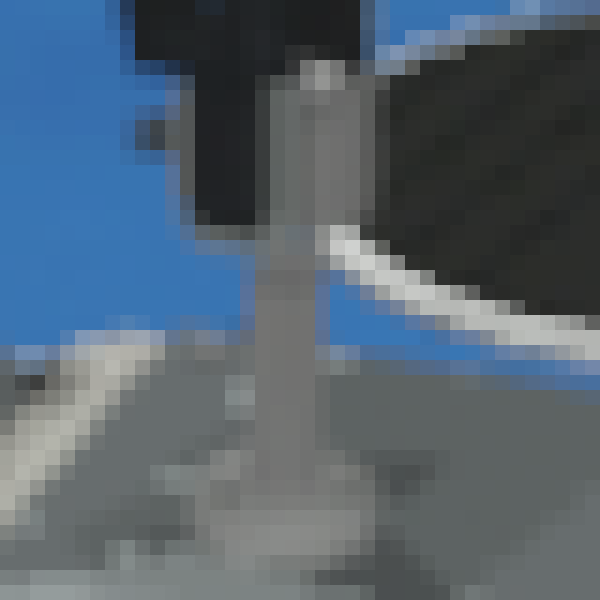

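```bash
python3 - <<'E'
from h import *
fr=[]
for i in range(4): fr.append(manip.get_image("scene")["image"].astype(float))
im=np.mean(fr,0)
y0,x0=195,217
c=im[y0:y0+38,x0:x0+40]
v=cv2.resize(c.clip(0,255).astype(np.uint8),None,fx=15,fy=15,interpolation=cv2.INTER_NEAREST)[...,::-1]
cv2.imwrite("pics/z2.png",v)
np.set_printoptions(linewidth=220)
for r in(204,206,208,210,214,215,216,218,219,220): print(r,"R",im[r,224:248,0].round().astype(int))
E
```

```text
204 R [ 56  31 109  68  66 115 114 108 104 106 110 109 108 110 112  72 110  95  32  30  28 110 110 138]
206 R [ 84  63 101 100  54 120 117 113 112 112 112 111 113 113 109  76 100 104  32  30  63 109 138 158]
208 R [ 98  99 102 106  60 104 108 108 109 110 110 110 108 108 105 101  72 108  68  70 102 110 158 144]
210 R [100  98 100 100 100  98 104 104  74  64  74 108 108 107 104  98 103 109 109 110 110 144 136 135]
214 R [100 100  99  99 100 100  99  99 101 100 117 110 109 110 103 100  93  80  82  83  81  81 113 136]
215 R [ 99 100  99 100  91  92  92  92  92  98 109 111 110 110 105 108  94  81  82  82  82  82 136 136]
216 R [101 100 100  99  82  82  81  83  82 104 115 110 110 110 108 110 121 102  82  82  82 114 136 136]
218 R [ 98  99 100  82  82  80  82  82 118 133 124 110 108 109 110 116 134 134 110  83 113 136 137 136]
219 R [100 100  99  82  83  82  82  89 125 117 126 113 110 110 111 120 133 132 121  82 136 137 136 137]
220 R [100 100  99  92  82  82  82  89 138 132 146 124 120 116 122 120 111 133 123 114 136 137 136 137]
```

View pics/z2.png

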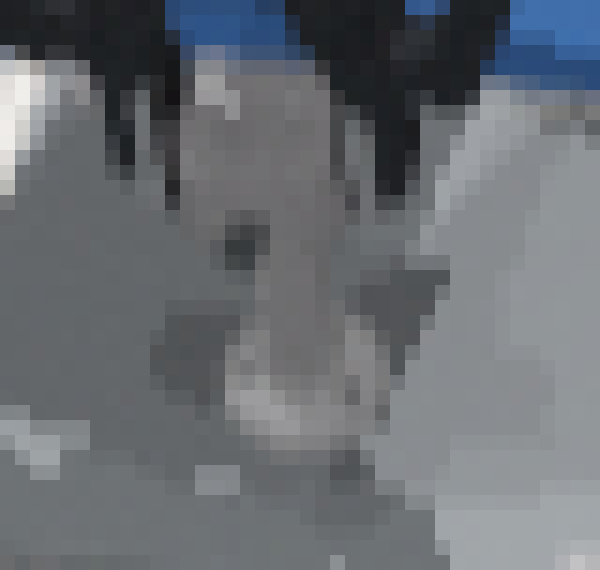

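step_arm([
  [[0,1.2,-2],0],
  [[0,1.2,-2],0],
  [[0,1.2,-2],0],
  [[0,1.2,-2],0],
  [[0,1.2,-2],0],
])

```text
clock: 19.2
position: [0.5753, -0.227, 0.1453]
ee_rot: [0.699, 0.105, 0.699, -0.105]
contact_force: [0.5, 0.1, -2.7]
width: 0.0389
```

```bash
python3 - <<'E'
from h import *
avg(4);move([.5753,-.2271,.134],72.95)
im=manip.get_image("side")["image"].astype(int)
np.set_printoptions(linewidth=220)
for r in(168,170,180): print(r,"R",im[r,276:296,0],"B",im[r,276:296,2])
E
```

```text
P [ 0.5753 -0.2271  0.1453] [0. 0. 0.] C [ 0.5129 -0.2073  0.287 ] [0. 0. 0.] yaw 72.95 F [-0.4  0.4 -2. ] t 19.4
pos [ 0.5753 -0.2271  0.1453] yaw 72.95 F [-0.4  0.4 -2. ] w 0.0386 t 19.4
shift mm [11.3 -0.   0. ] turn -0.0 q6 -1.762
168 R [ 55  60  65  69  75  60  31  31  32  31  85 102  98 110 109 108 107  83  42  44] B [175 150  95  88  86  64  36  36  37  35  87 105  99 109 108 108 106  83  42  43]
170 R [ 57  56  55  66  76  59  31  34  35  34  86 102 101 113 112 109 105  82  43  41] B [176 164 137 121 104  63  36  38  39  39  89 105 101 113 111 109 105  82  43  41]
180 R [ 59  58  58  58  58  58  56  57  90 115 114 113 113  90  57  58  72  92 117 154] B [179 179 179 179 179 179 178 178 155 115 113 112 112 151 179 179 171 161 153 159]
```

step_arm([
  [[5,0,0],0],
  [[8,0,0],0],
  [[10,0,0],0],
  [[11,0,0],0],
  [[12,0,0],0],
  [[12,0,0],0],
])

```text
clock: 20.05
position: [0.5752, -0.227, 0.1331]
ee_rot: [0.699, 0.105, 0.699, -0.105]
contact_force: [-0.9, 0.1, -2.6]
width: 0.0388
```

step_arm([
  [[1,0,0],0],
  [[2,0,0],0],
  [[3,0,0],0],
  [[3,0,0],0],
])

```text
clock: 20.45
position: [0.5751, -0.227, 0.1301]
ee_rot: [0.699, 0.105, 0.699, -0.105]
contact_force: [-0.1, -1.2, -2.2]
width: 0.0387
```

```bash
python3 - <<'E'
from h import *
move([.5753,-.2271,.096],72.95);print(manip.get_state()["moment"].round(2))
p=manip.get_image("wrist");s=manip.get_state()
print(inhand(p,s,"w20"))
E
```

```text
pos [ 0.5751 -0.227   0.1301] yaw 72.95 F [-0.1 -1.2 -2.2] w 0.0387 t 20.45
shift mm [34.1 -0.1  0.2] turn -0.0 q6 -1.762
[ 0.03 -0.02 -0.03]
(np.float64(0.15419177510155266), np.int64(231), np.int64(246), array([281.47526944, 286.81945092]))
```

View pics/w20.png

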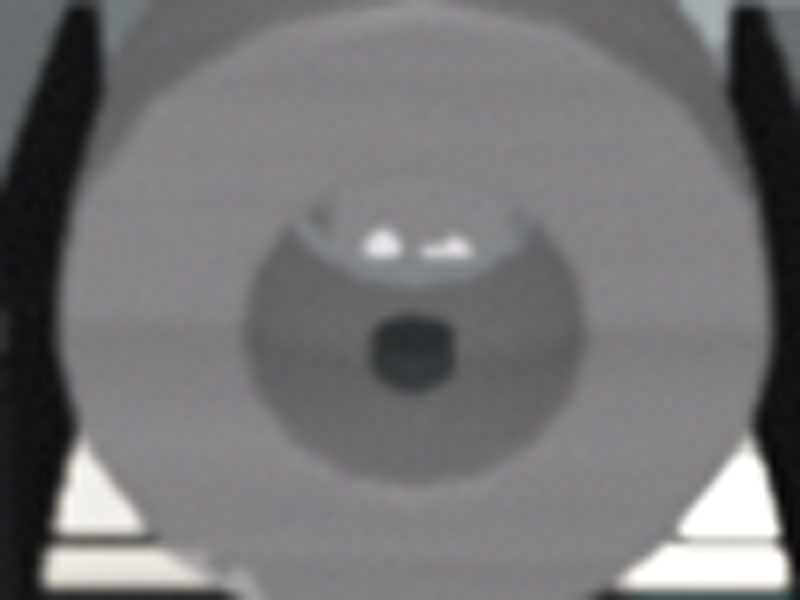

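step_arm([
  [[1.5,0,0],0],
  [[3,0,0],0],
  [[4.5,0,0],0],
  [[6,0,0],0],
  [[7.5,0,0],0],
  [[9,0,0],0],
  [[9,0,0],0],
])

```text
clock: 21.2
position: [0.5751, -0.2269, 0.121]
ee_rot: [0.699, 0.105, 0.699, -0.105]
contact_force: [-0.4, -0.1, -1.8]
width: 0.0388
```

```bash
python3 - <<'E'
from h import *
move([.5753,-.2271,.096],72.95);print(manip.get_state()["moment"].round(2))
p=manip.get_image("wrist");s=manip.get_state()
print(inhand(p,s,"w21"))
E
```

```text
pos [ 0.5751 -0.2269  0.121 ] yaw 72.95 F [-0.4 -0.1 -1.8] w 0.0388 t 21.2
shift mm [25.  -0.1  0.3] turn -0.0 q6 -1.762
[ 0.04 -0.    0.04]
(np.float64(0.14510650443784018), np.int64(231), np.int64(246), array([281.35960231, 286.98478243]))
```

View pics/w21.png

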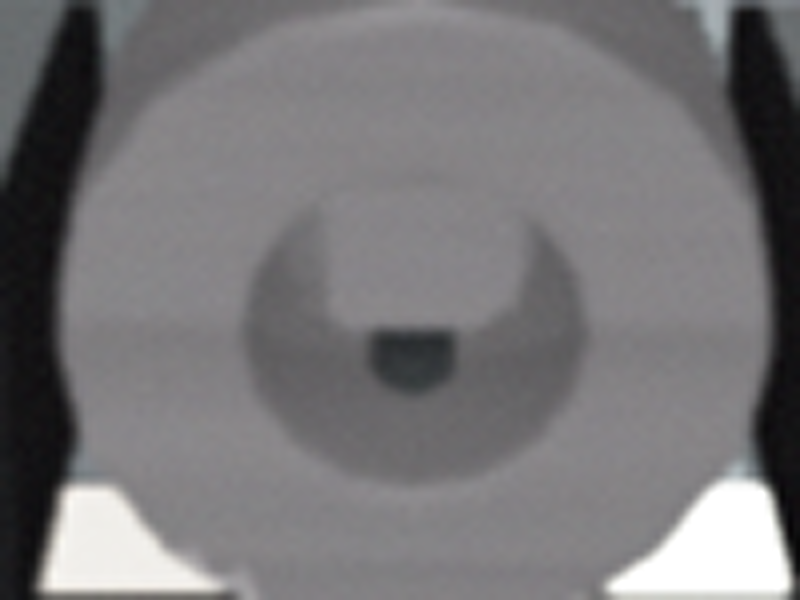

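step_arm([
  [[1.5,0.4,0],0],
  [[3,0.4,0],0],
  [[5,0.4,0],0],
  [[7,0.4,0],0],
  [[9,0.4,0],0],
  [[11,0.4,0],0],
  [[13,0.4,0],0],
  [[13,0.4,0],0],
])

```text
clock: 22.05
position: [0.5751, -0.2265, 0.1079]
ee_rot: [0.699, 0.105, 0.7, -0.105]
contact_force: [-0.0, -1.1, -2.8]
width: 0.0387
```

```bash
python3 - <<'E'
from h import *
move([.5753,-.2271,.095],72.95);print(manip.get_state()["moment"].round(2))
p=manip.get_image("wrist");s=manip.get_state()
print(inhand(p,s,"w22"))
E
```

```text
pos [ 0.5751 -0.2265  0.1079] yaw 72.95 F [-0.  -1.1 -2.8] w 0.0387 t 22.05
shift mm [12.9 -0.5  0.3] turn 0.0 q6 -1.761
[0.03 0.03 0.06]
(np.float64(0.13206952305456057), np.int64(231), np.int64(247), array([281.41317691, 287.09407738]))
```

View pics/w22.png

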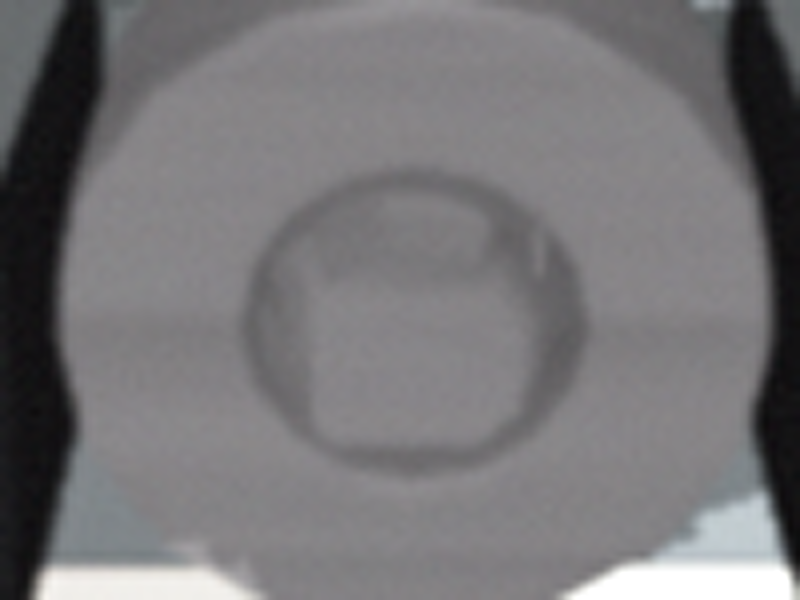

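step_arm([
  [[2,0,0],0],
  [[4,0,0],0],
  [[6,0,0],0],
  [[8,0,0],0],
  [[10,0,0],0],
  [[12,0,0],0],
  [[13,0,0],0],
  [[13,0,0],0],
  [[13,0,0],0],
])

```text
clock: 23.0
position: [0.5754, -0.2266, 0.0953]
ee_rot: [0.699, 0.105, 0.699, -0.105]
contact_force: [0.3, -0.6, -2.3]
width: 0.039
```

```bash
python3 - <<'E'
from h import *
avg(4);move([.5753,-.2271,.095],72.95);print(manip.get_state()["moment"].round(2))
p=manip.get_image("wrist");s=manip.get_state()
print(inhand(p,s,"w23"))
E
python3 ov.py o2 "[.5751,-.2265,.095]" "[.5753,-.2267]"
```

```text
P [ 0.5754 -0.2267  0.0954] [0. 0. 0.] C [ 0.513  -0.207   0.2371] [0. 0. 0.] yaw 72.95 F [ 0.   0.6 -2.6] t 23.2
pos [ 0.5754 -0.2267  0.0954] yaw 72.95 F [ 0.   0.6 -2.6] w 0.0385 t 23.2
shift mm [ 0.4 -0.4 -0. ] turn -0.0 q6 -1.761
[0.02 0.05 0.02]
(np.float64(0.11937247232995105), np.int64(231), np.int64(246), array([281.43719173, 286.57272229]))
```

View pics/w23.png

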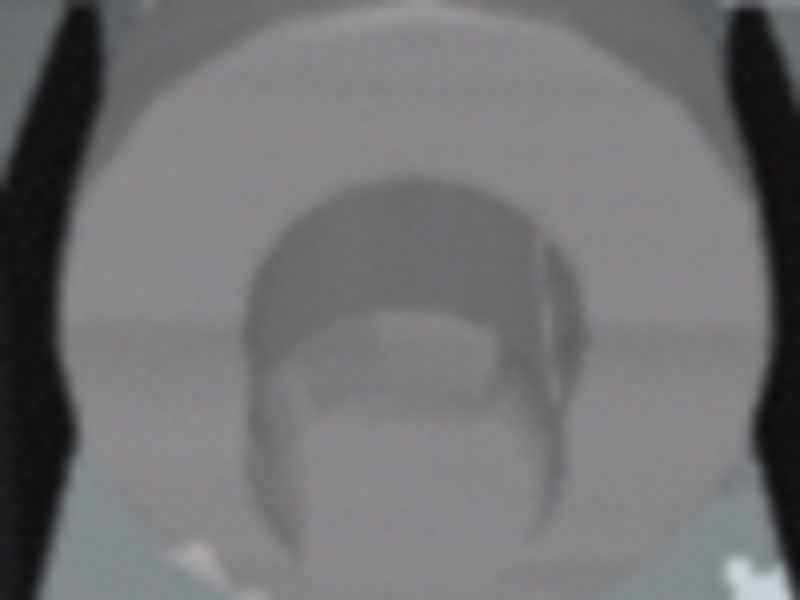

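View pics/o2.png

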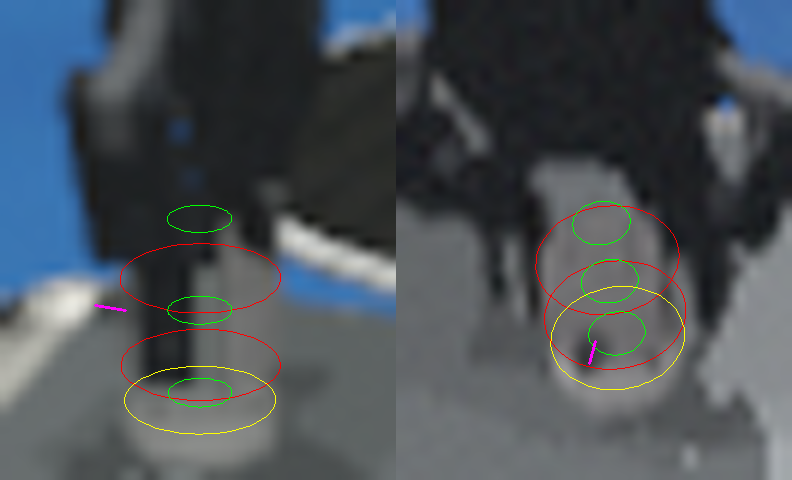

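step_arm([
  [[0.3,-0.5,0],0],
  [[0.3,-0.5,0],0],
  [[0.3,-0.5,0],0],
  [[0.3,-0.5,0],0],
  [[0.3,-0.5,0],0],
])

```text
clock: 23.85
position: [0.5752, -0.2271, 0.095]
ee_rot: [0.699, 0.105, 0.699, -0.105]
contact_force: [-0.6, 1.2, -1.8]
width: 0.0385
```

```bash
python3 - <<'E'
from h import *
avg(4);M=rot(manip.get_state()["ee_rot"]);print("tilt",np.degrees(np.arccos(-M[2,0])));print(manip.get_state()["moment"].round(2))
p=manip.get_image("wrist");s=manip.get_state()
print(inhand(p,s,"w24"))
p=manip.get_image("side");save(p,"s24",(255,155,65,55),12)
E
```

```text
P [ 0.5752 -0.2271  0.095 ] [0. 0. 0.] C [ 0.5129 -0.2074  0.2367] [0. 0. 0.] yaw 72.95 F [-0.3 -0.8 -2.3] t 24.05
tilt 0.007572697437392811
[ 0.   -0.02 -0.04]
(np.float64(0.11898353469853906), np.int64(231), np.int64(246), array([281.41753945, 286.59488357]))
```

View pics/w24.png

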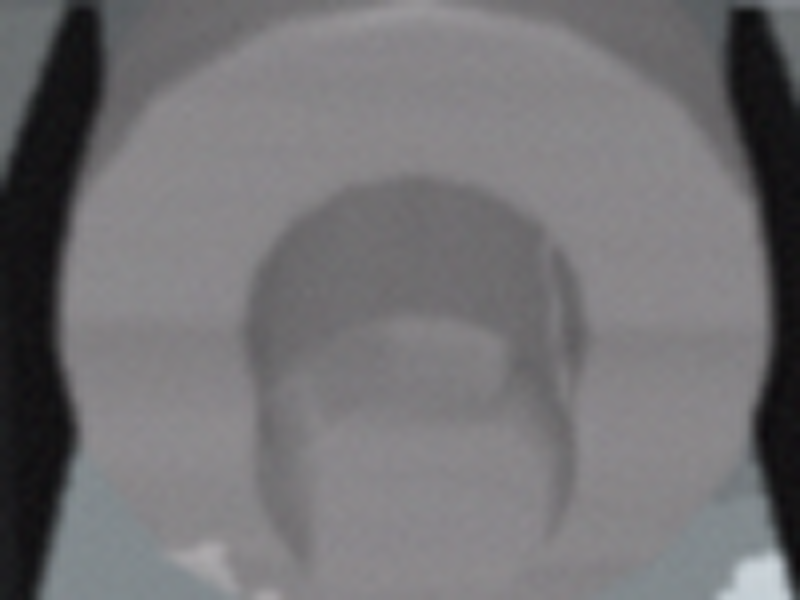

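View pics/s24.png

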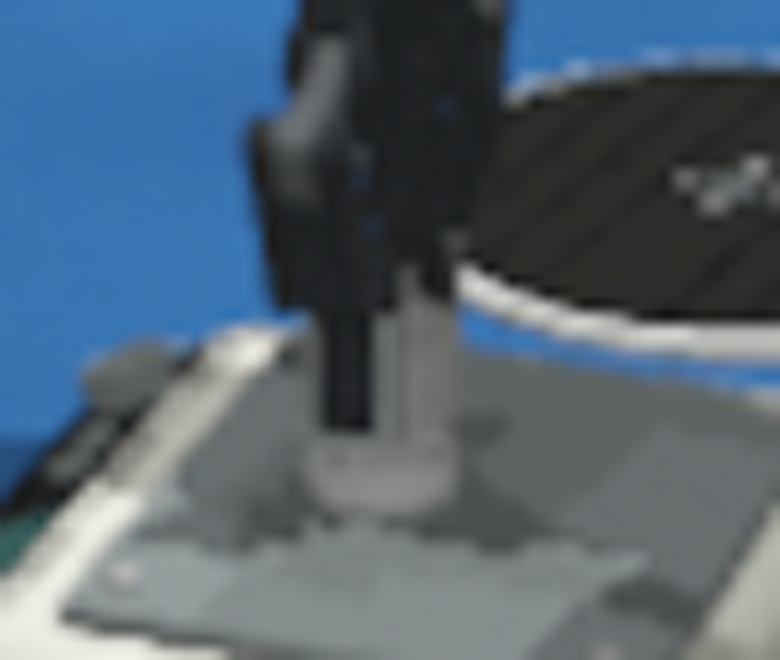

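```bash
python3 - <<'E'
from h import *
p=manip.get_image("scene");save(p,"end")
print(manip.sign_off())
E
```

```text
the job is handed in; nothing more can be done
None
```

View pics/end.png

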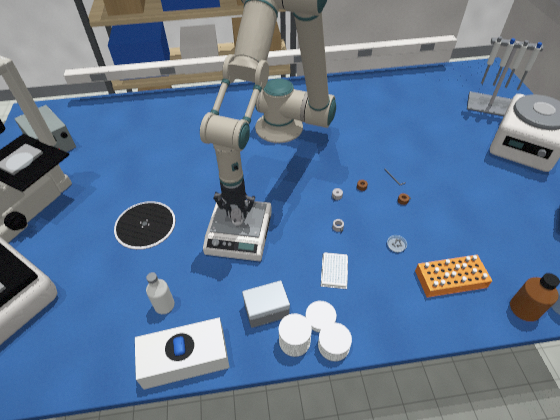

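I turned the shaft about 112° with a fingertip on its flat, so the flat now faces the mixer's front at a yaw of about −17°. I then lowered the 18 mm-bore steel collar over the shaft with its set screw on the flat. The arm was still holding it there when I handed the job in, at about 24 s of the 72 s allowed.

- **Height and level:** the collar's underside is at about 95 mm, which is about 10 mm above the bearing cap. The tool tilt is 0.01°. The height comes from the arm's reading relative to the grasp on the bench. In the side view the finger hides much of the collar, so it is only a rough check.
- **Fit:** the wrist view shows the shaft inside the bore with its flat toward the screw. There was no sideways contact force over about 1 N on the way down or at the end.
- **Disagreement:** the shaft axis I worked out from gripping it was about 1–2 mm off from the side camera. I corrected to the side camera before lowering, then made small sideways corrections from the wrist view.
- **Rest of the bench:** the last overview shows the two wrong collars, the two brown look-alikes, the hex key, dish, plate and turntable where they were at the start.

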